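Rack the two-part epoxy and open the resin's safety cap

TASK

Get the two-part epoxy ready, filling the rack from the back so that a standing bottle is never in the way: first stand the small hardener bottle in the narrow back pocket (pocket one, one brass pin) and let it go, then the large resin bottle in the wide front pocket (pocket two, two brass pins), each upright and fully down, so that the square pocket keeps it from turning. Then press the resin bottle's safety cap down, twist it anticlockwise (seen from above) until its lugs are free, and lift it off. Finish while still holding the cap in the gripper, level and at rest, about a hand's breadth above its bottle, with both bottles standing in their pockets and nothing else on the bench disturbed.

Things in the scene. Friction and masses are not known exactly. Their poses are not given: they have to be found in the camera images.
- rack: dark wooden rack screwed to the bench (does not move): block 164 mm long (its x) by 92 mm wide (its y) by 46 mm high, with a 10 mm high screw tab at either end (206 mm over the tabs). Two square pockets in its top, 36 mm deep, pocket floor 10 mm above the bench. Origin: centre of its underside; x along the row of pockets, towards the narrow pocket, which is the one farther from the robot; z up
- pocket_one (a point): centre of the floor of pocket one, the narrow back pocket: 48 mm square, sides along the rack's x and y, 36 mm deep; one brass pin head beside it. 86 mm from pocket two
- pocket_two (a point): centre of the floor of pocket two, the wide front pocket: 60 mm square, sides along the rack's x and y, 36 mm deep; two brass pin heads beside it
- hardener_bottle: small white square bottle with a grey ribbed cap (leave it shut): body 44 x 44 mm, 78 mm high, flat vertical sides from z = 10 to 66 mm, cap 30 mm in diameter, its top at 99 mm; foot tapered in by 4 mm over the lowest 8 mm; about 0.2 kg. Any side may face any side of the pocket. Origin: centre of its underside; z up, x and y square to its sides
- resin_bottle: large white square bottle: body 56 x 56 mm, flat vertical sides from z = 12 to 88 mm, flat shoulder at z = 100 mm; 130 mm high with its cap; foot tapered in by 4 mm over the lowest 8 mm; about 0.4 kg. Any side may face any side of the pocket. Lifted by its locked cap, the bottle comes along. Origin: centre of its underside; z up, x and y square to its sides
- cap: push-and-turn cap of the resin bottle, grey, ribbed, round, 43 mm in diameter, 24 mm high, about 40 g. Origin: centre of its lower rim; z up. On the bottle the rim is 106 mm above the bottle's underside, 6 mm above its shoulder. A spring inside holds it up: 2.5 N starts it down, 6.5 N holds it 4 mm lower, 8.5 N brings it to its stop on the shoulder, 6 mm lower
- cap_top (a point): centre of the cap's flat top, 24 mm above its rim. Pushed down more than 4 mm and kept down, the cap turns anticlockwise seen from above (never clockwise). Between 45 and 75 degrees of turn relative to the bottle (aim for 60; a stop follows) its three inner lugs stand in the gaps of the neck and it lifts straight off. Unpressed it is locked, with about 3 degrees of play
- mug: orange mug, 81 mm across, 101 mm high, bystander; origin: centre of its underside
- brad_box: blue carton, 57 x 92 x 41 mm, bystander; origin: centre of its underside
- wax_tin: dark round tin, 71 mm in diameter, 74 mm high, bystander; origin: centre of its underside
- tape_measure: yellow tape measure standing on the open bench (not the one at the back right), 38 x 83 x 72 mm, bystander; origin: centre of its underside
- paint_brush: flat paint brush lying on the bench, 192 x 40 x 12 mm, bystander; origin: centre of its underside
Mind the look-alikes: they are no part of the job. What is shaped like the hardener_bottle but green or purple is not meant.

How it is judged:
By the outcome, as a careful person would: the job done as asked, in the order asked, and still so for the second after the job is handed in, while the arm keeps its last pose, push and grip.
It also fails if it takes over 64 s, if anything falls off the work surface, if the arm or the gripper's body presses on something with over 40 N, if the wrist force passes 120 N, or if a joint passes its speed limit or range.

ROBOT

A 6-joint arm with a two-finger parallel gripper is mounted at the origin on a cart in front of the work surface, level with it; the furniture and walls round the work are solid. World frame = base frame: x ahead of the robot, y to its left, z up, the work surface at z = 0. Lengths are in m, angles in rad, forces in N, time in s.
With the tool pointing down it reaches from about 0.35 to 0.8 m from the base axis. Payload 7.3 kg.
Tool frame: the origin (TCP) lies between the finger pads; the fingertips stand 25 mm ahead of it and the grasp point (between the pads) lies 6 mm ahead of it (r.tip_extent is the distance from the TCP to the fingertips, in m); z points along the fingers, y is the line along which they close (so a half turn about z gives the same grasp; the last joint's range is limited). The gripper opens to 85 mm and grips with 20 to 120 N. Pads are 22 mm wide; open, the fingers measure 114 mm over their backs; the gripper's body (76 mm by 85 mm) begins 54 mm behind the grasp point. The pads swing forward as they close: fully open they stand 13 mm farther back than shut.
Start: joints at [-1.268, 0.342, 1.524, -0, 1.275, -0.146], TCP at [0.228, -0.473, 0.256] pointing down, gripper open.
Joint ranges: [-2.53, 2.53], [-0.77, 2.02], [0.04, 2.7], [-1, 4.14], [0.28, 2.66], [-3.11, 3.11]. Speed limits (rad/s): [2.57, 2.57, 3.14, 3.14, 3.14, 3.14].

INTERFACE

Orientations are given as a unit quaternion [x, y, z, w].
In Python, from workcell import r, command_gripper, optics gives the robot as it stands. The module is installed in compiled form; this text tells all that it offers. Calls block until the motion is done:
- r.reach(position, orientation): joint-space move of the TCP to a pose.
- r.move_straight(position, orientation=None, speed=0.15, max_force=None): straight line of the TCP; orientation=None keeps the orientation; speed is the mean speed in m/s. With max_force (N) it stops when the force on the tool has changed by that much, and returns True; else False.
- r.movej(angles): joint-space move.
- command_gripper(opening, force=None): finger opening in m; force is the grip in N (None keeps the last); returns when the fingers have stopped.
- r.hold(seconds).
- r.solve_ik(position, orientation): joint angles nearest the present ones, or None.
- r.read_state(): the state.
- optics.get_image(name): name is "scene" or "top" or "wrist"; returns (picture, depth): 420x560x3 uint8, red, green, blue; 420x560 float32, m along the optical axis (not along the pixel's ray), 0 where there is no reading.
- optics.camera_model(name): a dict with "K" (3x3 intrinsics, pixels), "R" (3x3) and "t" (3): a world point X has camera coordinates R X + t; the wrist camera has in their place "tool_from_camera" (4x4, takes a point from camera to tool coordinates, whose origin is the TCP and whose axes are the flange's). Camera axes: x right, y down, z forward; pixel columns grow to the right and rows downward; lengths in m; the calibration is good to about 2 mm. A picture is of the moment at which its call begins: read the wrist's pose just before it. camera_model takes no time and is no camera call.
A pose or a line that the arm cannot do raises r.PlanningError and nothing moves.
- r.finish_job(): hands the job in; it is judged then, once.
The state is a dict: "time_s": time; "joint_positions": joint angles; "dq": joint speeds; "tau": joint torques, N m; "eef_pos": TCP position; "eef_rot": TCP orientation; "contact_force": force on the tool from outside, world axes, zero at the start; "torque": the same for the moment, N m; "grip_width": finger opening in m; "grip_force": force on a finger pad.
Only numpy, scipy, OpenCV 4.12 (cv2) and the standard library are available. Lean on these libraries where they do the work, as an engineer would, in place of code of your own. Each camera call takes 0.05 s, during which the arm holds its last target. There are 200 camera calls.

## Working session

There is one attempt and no reset: what is moved stays moved. The work goes in short steps, each a Python script; the robot and the scene stay as the last script left them, time stands still between calls to the robot, and variables do not carry over. Pictures are saved under pics/ and viewed, at most 10 in all, crops included, and the job is handed in when it is done.

```bash
mkdir -p pics; ls; python3 - <<'E'
from workcell import r,optics
import cv2,numpy as np
for n in ("scene","top"):
    p,d=optics.get_image(n); cv2.imwrite(f"pics/{n}0.png",p[:,:,::-1]); np.savez(f"{n}0.npz",p=p,d=d)
    m=optics.camera_model(n); print(n,m["K"].tolist(),np.round(m["R"],3).tolist(),m["t"], "cam",-m["R"].T@m["t"], d.min(),d.max())
print(optics.camera_model("wrist"))
print(r.read_state(), r.tip_extent)
E
```

```text
pics
scene [[528.3550292741564, 0.0, 286.9719500047063], [0.0, 528.3550292741564, 201.3033543566522], [0.0, 0.0, 1.0]] [[-0.643, -0.766, 0.023], [-0.384, 0.296, -0.875], [0.663, -0.571, -0.484]] [0.25030355 0.36955171 0.89073194] cam [-0.2878304   0.59072955  0.74887648] 0.0 3.9999285
top [[405.4702609509906, 0.0, 278.6910581801135], [0.0, 405.4702609509906, 204.33627585668307], [0.0, 0.0, 1.0]] [[0.0, -1.0, -0.017], [-0.994, 0.002, -0.111], [0.111, 0.017, -0.994]] [-0.13667657  0.58272759  0.94561813] cam [ 0.47462257 -0.15374291  1.00176949] 0.0 2.011621
{'K': array([[321.84824271,   0.        , 283.62342881],
       [  0.        , 321.84824271, 208.1213605 ],
       [  0.        ,   0.        ,   1.        ]]), 'tool_from_camera': array([[-3.29255042e-04, -9.57856860e-01, -2.87245762e-01,
         7.27223510e-02],
       [ 9.99999227e-01,  2.91380452e-05, -1.24341213e-03,
         1.04367647e-03],
       [ 1.19938062e-03, -2.87245949e-01,  9.57856109e-01,
        -1.17529247e-01],
       [ 0.00000000e+00,  0.00000000e+00,  0.00000000e+00,
         1.00000000e+00]])}
{'time_s': 0.1, 'joint_positions': array([-1.26795539e+00,  3.42666622e-01,  1.52490821e+00, -5.52228724e-05,
        1.27538092e+00, -1.46057460e-01]), 'dq': array([ 0.00096786, -0.00141555, -0.00105073,  0.00117577,  0.00165943,
       -0.00015913]), 'tau': array([ 2.27174525e-03, -4.34444940e+01, -2.46490538e+01, -1.59713140e-04,
        4.64011377e-03, -1.49029802e-07]), 'eef_pos': array([ 0.22772049, -0.47269366,  0.25569301]), 'eef_rot': array([ 9.74914827e-01,  2.22577212e-01, -7.97021487e-05, -6.77391415e-04]), 'contact_force': array([-0.49280827, -0.74672295, -1.15303295]), 'torque': array([ 0.02639557, -0.01633256,  0.02019011]), 'grip_force': 0.0, 'grip_width': 0.08546209534098752} 0.025
```

View pics/scene0.png

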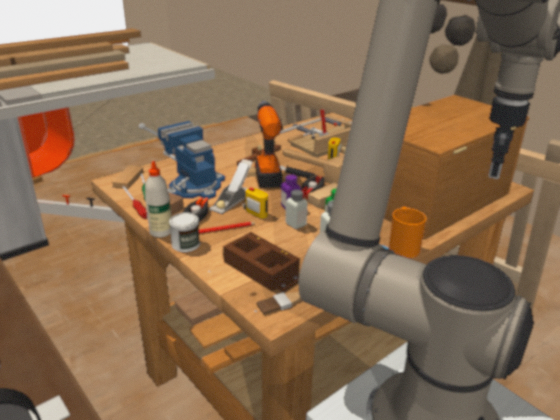

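View pics/top0.png

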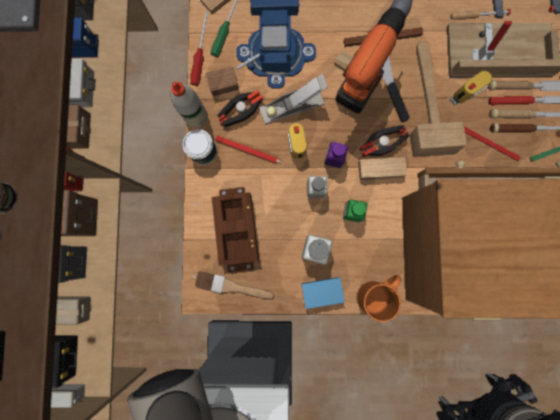

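Scene and top views: the rack is at top (235,230). White bottle candidates are the small white one with a grey cap at (318,186), a green twin at (355,210) and a purple twin at (337,155). The large white one with the ribbed cap at (317,250) is the resin bottle. Next I'll check these in one close crop.

```bash
python3 - <<'E'
import cv2,numpy as np
p=np.load("top0.npz")["p"]
cv2.imwrite("pics/crop.png",cv2.resize(p[165:305,190:375,::-1],None,fx=4,fy=4,interpolation=cv2.INTER_CUBIC))
E
cat > h.py <<'E'
import numpy as np,cv2
from workcell import r,command_gripper,optics
from scipy.spatial.transform import Rotation as R
def cloud(n,d,m=None):
    m=m or optics.camera_model(n); K=m["K"]; v,u=np.indices(d.shape)
    c=np.stack([(u-K[0,2])/K[0,0]*d,(v-K[1,2])/K[1,1]*d,d],-1)
    X=(c-m["t"])@m["R"]; X[d<=0]=np.nan
    return X
def down(yaw):  # tool x-axis at yaw, z down
    return (R.from_euler('z',yaw)*R.from_euler('x',np.pi)).as_quat()
def wristcam(s):
    T=optics.camera_model("wrist"); M=T["tool_from_camera"]; Rt=R.from_quat(s["eef_rot"]).as_matrix()
    Rc=Rt@M[:3,:3]; c=Rt@M[:3,3]+s["eef_pos"]
    return {"K":T["K"],"R":Rc.T,"t":-Rc.T@c}
def st():
    s=r.read_state(); print("t%.2f"%s["time_s"],"p",s["eef_pos"].round(4),"F",s["contact_force"].round(1),"M",s["torque"].round(2),"w%.4f gf%.1f"%(s["grip_width"],s["grip_force"]),"q",s["joint_positions"].round(2)); return s
E
python3 - <<'E'
from h import *
z=np.load("top0.npz"); X=cloud("top",z["d"]); p=z["p"]
for n,(u,v) in dict(bench=(280,210),hard=(318,183),resin=(318,246),rackwall=(237,228),tin=(199,143),mug=(380,300),box=(322,293),green=(355,208),purple=(337,152),tape=(297,133)).items():
    print(n,np.nanmedian(X[v-2:v+3,u-2:u+3].reshape(-1,3),0).round(4), p[v,u])
def rect(name,box,zlo,zhi,lum=None):
    u0,v0,u1,v1=box; S=X[v0:v1,u0:u1].reshape(-1,3); m=(S[:,2]>zlo)&(S[:,2]<zhi); S=S[m]
    print(name,m.sum(),cv2.minAreaRect((S[:,:2]*1000).astype(np.float32)),S[:,:2].mean(0).round(4))
rect("rack",(205,182,265,280),.038,.056)
rect("hard body",(303,170,333,202),.05,.085); rect("hard cap",(303,170,333,202),.09,.11)
rect("resin sh",(298,230,338,270),.09,.107); rect("resin cap",(298,230,338,270),.12,.14)
rect("green",(340,195,372,225),.05,.12)
E
```

```text
bench [ 0.5719 -0.1399 -0.    ] [185 141 104]
hard [ 0.623  -0.2269  0.0993] [115 114 114]
resin [ 0.4819 -0.2227  0.1308] [121 121 119]
rackwall [ 0.5249 -0.0392  0.0465] [90 56 38]
tin [0.7232 0.0495 0.0739] [214 216 221]
mug [ 0.3542 -0.379   0.0083] [106  59  30]
box [ 0.374  -0.2382  0.0419] [ 96 144 175]
green [ 0.5664 -0.3083  0.0998] [ 62 144  78]
purple [ 0.6941 -0.2708  0.0989] [106  56 134]
tape [ 0.7487 -0.1811  0.0671] [153 121  54]
rack 1692 ((524.451171875, -31.105995178222656), (164.2900390625, 92.54027557373047), 6.971616744995117) [ 0.5279 -0.0307]
hard body 218 ((622.622314453125, -226.82183837890625), (42.14738082885742, 45.21921920776367), 89.37506866455078) [ 0.6183 -0.2247]
hard cap 147 ((622.8882446289062, -227.0150604248047), (29.896493911743164, 29.505279541015625), 32.58709716796875) [ 0.6221 -0.227 ]
resin sh 288 ((475.24029541015625, -223.75064086914062), (55.52717208862305, 55.742271423339844), 75.33908081054688) [ 0.475 -0.22 ]
resin cap 331 ((475.5763244628906, -223.12384033203125), (42.65774917602539, 42.3758544921875), 0.5580185651779175) [ 0.4751 -0.2236]
green 390 ((565.5416870117188, -316.7499084472656), (44.554054260253906, 44.149375915527344), 78.88941955566406) [ 0.5637 -0.3128]
```

View pics/crop.png

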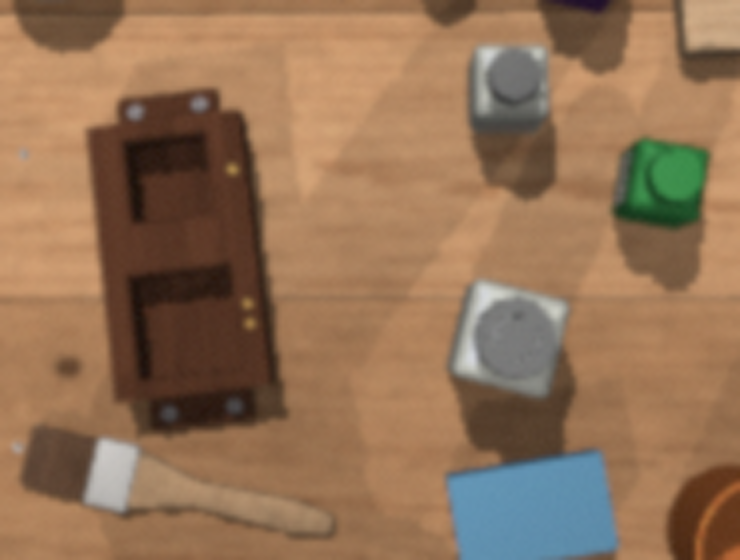

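The crop confirms the small white bottle at (510,80) in the crop, the square white bottle with ribbed cap at (515,335), and the rack pins: one by the far pocket (233,168), two by the near one (248,313). Next is a wrist cross-check over all three.

```bash
python3 - <<'E'
from h import *
r.reach([0.54,-0.13,0.27],down(np.pi/2)); r.hold(.2)
s=st(); m=wristcam(s); p,d=optics.get_image("wrist"); np.savez("w1.npz",p=p,d=d,**m)
cv2.imwrite("pics/w1.png",p[:,:,::-1])
def go(X,lab):
    def rect(name,c,h,zlo,zhi):
        S=X.reshape(-1,3); k=(np.abs(S[:,:2]-c).max(1)<h)&(S[:,2]>zlo)&(S[:,2]<zhi); S=S[k]
        (cx,cy),wh,a=cv2.minAreaRect((S[:,:2]*1000).astype(np.float32)); a=(a+45)%90-45
        print(lab,name,k.sum(),np.round([cx,cy],1),np.round(wh,1),round(a,2),"z",np.median(S[:,2]).round(4))
    rect("rack",(.5245,-.031),.11,.04,.052)
    rect("hsides",(.6225,-.227),.035,.03,.085);rect("hcap",(.6225,-.227),.035,.093,.11)
    rect("rshould",(.475,-.223),.045,.07,.105);rect("rcap",(.475,-.223),.045,.124,.14)
    a=np.radians(6.97); Rr=np.array([[np.cos(a),np.sin(a)],[-np.sin(a),np.cos(a)]])
    S=X.reshape(-1,3); q=(S[:,:2]-[.5245,-.0311])@Rr.T
    for n,c in (("p1",46),("p2",-40)):
        # pocket seen in rack frame: extent of points clearly below top, pockets' rims
        k=(np.abs(q*1000-[c,0]).max(1)<40)&(S[:,2]<.040)&(S[:,2]>.004)&(np.abs(q[:,1])<.042)&(np.abs(q[:,0])<.078)
        f=k&(S[:,2]<.013)
        print(lab,n,k.sum(),np.percentile(q[k]*1000,[1,99],axis=0).round(1).tolist(),"floor",f.sum(),np.percentile(q[f]*1000,[1,99],axis=0).round(1).tolist() if f.sum() else 0, np.median(S[f,2]))
go(cloud("w",d,m),"wrist")
z=np.load("top0.npz"); go(cloud("top",z["d"]),"top")
z=np.load("scene0.npz"); go(cloud("scene",z["d"]),"scene")
E
```

```text
t2.00 p [ 0.5398 -0.1309  0.27  ] F [ 0.  -0.6  0.1] M [0.02 0.04 0.03] w0.0853 gf0.0 q [-0.38  0.39  1.42 -0.    1.34 -0.37]
wrist rack 10209 [525.  -33.2] [164.2  92.3] 7.12 z 0.046
wrist hsides 1512 [ 623.1 -228.2] [43.2 44.4] -0.15 z 0.0696
wrist hcap 652 [ 621.4 -229.1] [30.9 26.8] -1.09 z 0.0987
wrist rshould 1693 [ 476.5 -223.6] [53.  55.9] -14.92 z 0.096
wrist rcap 1633 [ 476.6 -225.5] [43.2 42.8] -1.44 z 0.1298
wrist p1 2423 [[23.7, -25.3], [70.3, 22.0]] floor 2029 [[23.8, -25.3], [70.1, 21.9]] 0.010077409519026451
wrist p2 3678 [[-70.0, -31.8], [-12.5, 27.9]] floor 3068 [[-69.7, -31.7], [-12.5, 27.5]] 0.01009024554938787
top rack 1677 [524.5 -31. ] [164.3  92.5] 7.03 z 0.0462
top hsides 254 [ 622.6 -226.4] [42.9 45.2] -0.62 z 0.0738
top hcap 141 [ 622.2 -227.9] [28.9 29.4] -43.98 z 0.0992
top rshould 300 [ 475.2 -223.7] [55.6 55.8] -14.87 z 0.0978
top rcap 328 [ 475.6 -223.9] [42.7 40.8] 0.56 z 0.1303
top p1 387 [[25.2, -20.1], [70.0, 24.4]] floor 310 [[25.3, -20.1], [69.8, 24.3]] 0.010224739326726408
top p2 641 [[-69.7, -26.5], [-10.3, 30.3]] floor 537 [[-69.6, -26.5], [-10.6, 29.7]] 0.010318467770552729
scene rack 1175 [526.3 -30.3] [169.2  97.7] 7.73 z 0.0451
scene hsides 408 [ 614.9 -216.9] [57.4 40.5] -43.15 z 0.0574
scene hcap 67 [ 623.5 -226.8] [30.3 33.6] -30.38 z 0.0975
scene rshould 106 [ 489.6 -202.9] [16.4 38.3] -23.87 z 0.0917
scene rcap 36 [ 488.6 -213.5] [11.2 38.9] 39.82 z 0.1296
scene p1 193 [[37.1, -28.3], [75.9, 14.3]] floor 26 [[60.7, -26.9], [75.3, -9.3]] 0.009730676250080492
scene p2 370 [[-77.8, -34.4], [-4.9, 20.7]] floor 108 [[-77.7, -34.6], [-5.0, 7.2]] 0.0095008365608871
```

View pics/w1.png

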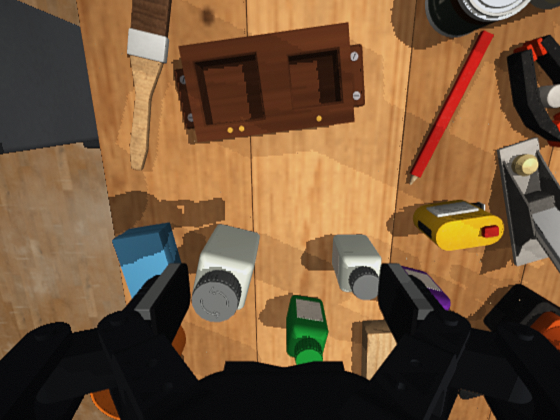

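The wrist view shows the rack at (270,80), one pin at (319,118), two pins at (230–241,129), the resin at (225,275) and the hardener at (358,265). The top and wrist measurements agree within 2 mm, and their relative offset is within 0.6 mm. I'll pick the hardener, closing along x.

```bash
cat >> h.py <<'E'
A=np.radians(7.07); ex=np.array([np.cos(A),np.sin(A)]); RC=np.array([.52475,-.0321])
P1=RC+.046*ex; P2=RC-.040*ex
E
python3 - <<'E'
from h import *
H=np.array([.6228,-.2277]); q=down(np.radians(89.6))
command_gripper(.07,40)
r.reach([*H,.17],q)
r.move_straight([*H,.063],speed=.12); st()
command_gripper(.02,40); st()
r.move_straight([*H,.15],speed=.15); s=st()
qp=down(np.pi/2+A)
r.reach([*P1,.15],qp)
r.move_straight([*P1,.115],speed=.1); r.hold(.2); s=st()
p,d=optics.get_image("wrist"); cv2.imwrite("pics/w2.png",p[:,:,::-1])
p,d=optics.get_image("scene"); cv2.imwrite("pics/s2.png",cv2.resize(p[150:330,170:410,::-1],None,fx=3,fy=3))
E
```

```text
t4.09 p [ 0.6234 -0.2279  0.0641] F [ 0.2  0.1 -1.3] M [ 0.03  0.05 -0.02] w0.0701 gf0.0 q [-0.47  0.78  1.32 -0.    1.04 -0.46]
t4.44 p [ 0.6234 -0.2279  0.0641] F [-0.   0.   4.7] M [0.04 0.11 0.02] w0.0435 gf41.5 q [-0.47  0.78  1.32  0.    1.04 -0.46]
t5.17 p [ 0.6221 -0.2274  0.1487] F [-0.3  0.6 -2.4] M [ 0.01 -0.05  0.01] w0.0437 gf40.8 q [-0.47  0.68  1.25  0.    1.21 -0.46]
t6.72 p [ 0.5709 -0.0267  0.1158] F [-0.  -0.5 -1.4] M [-0.02 -0.04 -0.01] w0.0433 gf40.8 q [-0.18  0.57  1.58 -0.    1.   -0.3 ]
```

View pics/w2.png

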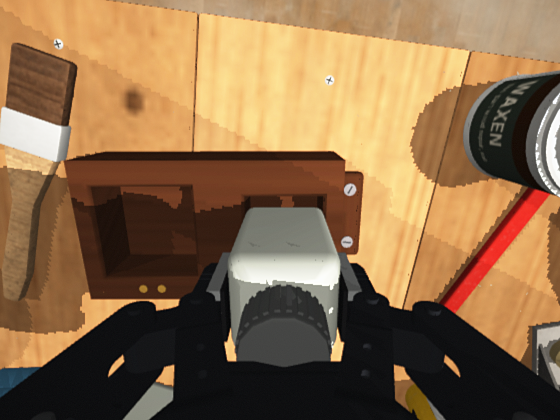

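The wrist picture shows the hardener held upright between the pads (285,280), over the back pocket (285,200) and square to the rack. Next is the guarded lowering.

```bash
python3 - <<'E'
from h import *
hit=r.move_straight([*P1,.0715],speed=.04,max_force=10); print(hit); r.hold(.2); s=st()
E
```

```text
True
t7.96 p [ 0.5701 -0.0264  0.0739] F [-0.2  1.   5.4] M [0.01 0.19 0.03] w0.0431 gf41.8 q [-0.18  0.62  1.61  0.    0.91 -0.3 ]
```

Picked at z 0.0641 and now at 0.0739, so the bottle is fully down (floor at 10 mm). I'll release it and check, then take the resin by its cap.

```bash
python3 - <<'E'
from h import *
command_gripper(.062); 
r.move_straight([*P1,.20],speed=.2)
C=np.array([.476,-.2246]); q=down(np.radians(75.1))
r.reach([*C,.20],q); r.hold(.1)
p,d=optics.get_image("top"); X=cloud("top",d)
S=X.reshape(-1,3); k=(np.abs(S[:,:2]-P1).max(1)<.04)
for lo,hi in ((.08,.095),(.1,.12)):
    T=S[k&(S[:,2]>lo)&(S[:,2]<hi)]; print(len(T),cv2.minAreaRect((T[:,:2]*1000).astype(np.float32)) if len(T) else 0, np.median(T[:,2]) if len(T) else 0)
print("P1",P1)
r.move_straight([*C,.131],speed=.1,max_force=15); r.hold(.1); st()
command_gripper(.03,60); st()
r.hold(.2); s=st()
r.move_straight([*s["eef_pos"][:2],.215],speed=.12); r.hold(.1); st()
p,d=optics.get_image("wrist"); cv2.imwrite("pics/w3.png",p[:,:,::-1])
E
```

```text
185 ((569.8111572265625, -25.727462768554688), (42.70986557006836, 43.671260833740234), 7.292367935180664) 0.08647672509200949
155 ((569.6212158203125, -26.596527099609375), (29.17610740661621, 28.925411224365234), 0.49001261591911316) 0.1088992424208768
P1 [ 0.57040024 -0.02643823]
t11.04 p [ 0.4764 -0.2248  0.1317] F [ 0.  -0.3  0.6] M [-0.03 -0.01  0.02] w0.0620 gf0.0 q [-0.59  0.48  1.69 -0.    0.97 -0.33]
t11.35 p [ 0.4762 -0.2247  0.1315] F [-0.2  0.4  3.2] M [0.06 0.1  0.04] w0.0410 gf60.1 q [-0.59  0.48  1.69 -0.    0.97 -0.33]
t11.55 p [ 0.4761 -0.2247  0.1313] F [-1.2  0.2  3.4] M [-0.02  0.05 -0.02] w0.0407 gf60.1 q [-0.59  0.48  1.69 -0.    0.97 -0.33]
t12.50 p [ 0.4756 -0.2244  0.2138] F [ 0.5  0.3 -3.9] M [-0.01 -0.01  0.  ] w0.0405 gf61.6 q [-0.59  0.38  1.59  0.    1.17 -0.33]
```

View pics/w3.png

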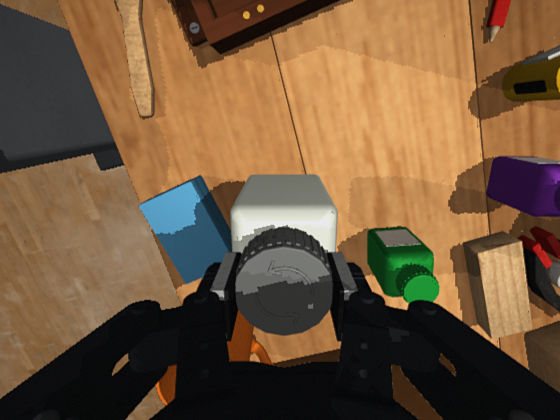

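The hardener stands at cap height 0.109, yaw 7.3°, centred within 1 mm. The wrist view shows the resin bottle hanging from the cap (285,280), square to the gripper. Now I'll carry it over and lower it into pocket two.

```bash
python3 - <<'E'
from h import *
q=down(np.pi/2+A)
s=r.read_state()
r.reach([*P2,.215],q)
r.move_straight([*P2,.19],speed=.1); r.hold(.2); st()
p,d=optics.get_image("top"); X=cloud("top",d); S=X.reshape(-1,3)
k=(np.abs(S[:,:2]-P2).max(1)<.05)&(S[:,2]>.13)&(S[:,2]<.165); T=S[k]
if len(T): print(len(T),cv2.minAreaRect((T[:,:2]*1000).astype(np.float32)),P2)
hit=r.move_straight([*P2,.140],speed=.04,max_force=7); print(hit); st(); r.hold(.2); st()
E
```

```text
t13.93 p [ 0.4855 -0.0374  0.1906] F [ 0.2  0.2 -3.2] M [-0.    0.05  0.06] w0.0405 gf61.6 q [-0.23  0.34  1.73 -0.    1.07 -0.36]
True
t15.18 p [ 0.4848 -0.037   0.1404] F [-0.2 -0.5  3.9] M [ 0.01 -0.01  0.01] w0.0407 gf62.4 q [-0.23  0.4   1.79 -0.    0.95 -0.36]
t15.38 p [ 0.4848 -0.037   0.14  ] F [ 0.3 -0.4  4. ] M [-0.08 -0.11  0.01] w0.0409 gf62.4 q [-0.23  0.41  1.79  0.    0.95 -0.36]
```

The pick height was 0.1313 and it is now 0.140 at 4 N. Seated would be 0.1413, less about 1.3 mm of spring travel, so the resin is down in its pocket. Next: press, then twist.

```bash
python3 - <<'E'
from h import *
command_gripper(.03,80)
hit=r.move_straight([*P2,.1345],speed=.02,max_force=8); print(hit); r.hold(.2); s=st()
p,d=optics.get_image("wrist"); cv2.imwrite("pics/w4.png",p[:,:,::-1])
q0=s["joint_positions"].copy()
for a in (5,20,35,50,64):
    q=q0.copy(); q[5]-=np.radians(a); r.movej(q); s=st()
r.hold(.2); st()
p,d=optics.get_image("wrist"); cv2.imwrite("pics/w5.png",p[:,:,::-1])
E
```

```text
True
t16.07 p [ 0.4849 -0.037   0.1364] F [-1.3  0.6  8. ] M [0.04 0.25 0.03] w0.0401 gf83.2 q [-0.23  0.41  1.79 -0.    0.94 -0.36]
t16.37 p [ 0.4848 -0.0369  0.1366] F [-0.9  0.3  6.8] M [-0.04  0.05  0.03] w0.0403 gf83.1 q [-0.23  0.41  1.79 -0.    0.94 -0.45]
t16.73 p [ 0.4849 -0.0369  0.1367] F [ 0.5 -0.7  6.8] M [0.01 0.02 0.09] w0.0406 gf83.0 q [-0.23  0.41  1.79  0.    0.94 -0.71]
t17.08 p [ 0.485  -0.037   0.1367] F [0.2 0.3 8.8] M [ 0.04 -0.05  0.03] w0.0403 gf83.0 q [-0.23  0.41  1.79  0.    0.94 -0.97]
t17.44 p [ 0.485  -0.037   0.1367] F [ 0.5 -0.1  7.3] M [-0.04 -0.02  0.06] w0.0403 gf83.0 q [-0.23  0.41  1.79 -0.    0.94 -1.23]
t17.78 p [ 0.4851 -0.037   0.1367] F [-0.4  0.4  8.1] M [-0.01 -0.    0.08] w0.0401 gf83.0 q [-0.23  0.41  1.79  0.    0.94 -1.47]
t17.98 p [ 0.4851 -0.037   0.1367] F [ 0.7 -0.7  7.4] M [ 0.04 -0.02 -0.03] w0.0400 gf83.0 q [-0.23  0.41  1.79 -0.    0.94 -1.47]
```

```bash
python3 -c "
import cv2,numpy as np
cv2.imwrite('pics/w45.png',np.hstack([cv2.imread(f'pics/w{i}.png')[60:400,90:480] for i in (4,5)]))"
```

```text
(no output)
```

View pics/w45.png

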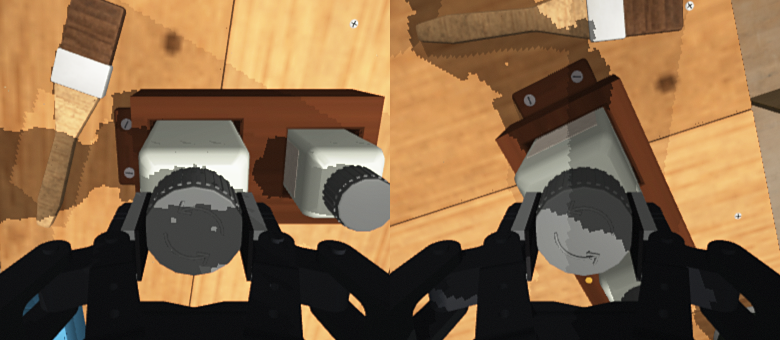

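The pictures before and after show the bottle staying square in its pocket, now rotated about 60° relative to the gripper, with the cap held at (585,230). I'll lift a little and check the force.

```bash
python3 - <<'E'
from h import *
p0=r.read_state()["eef_pos"]
r.move_straight([p0[0],p0[1],p0[2]+.012],speed=.03)
f=[]
for _ in range(8): r.hold(.05); f.append(r.read_state()["contact_force"][2])
print(np.mean(f)); st()
E
```

```text
-0.4876158679717884
t18.99 p [ 0.485  -0.037   0.1486] F [ 0.4 -0.3 -0.9] M [ 0.05 -0.09 -0.01] w0.0406 gf82.1 q [-0.23  0.39  1.78 -0.    0.97 -1.47]
```

The load is only 0.5 N (cap weight), so the cap is free. I'll lift it the rest of the way and check the scene.

```bash
python3 - <<'E'
from h import *
p0=r.read_state()["eef_pos"]
r.move_straight([*P2,.235],speed=.08); r.hold(.5); s=st(); print(s["eef_rot"].round(4),abs(s["dq"]).max())
p,d=optics.get_image("wrist"); w=p
m=wristcam(s); X=cloud("w",d,m); S=X.reshape(-1,3)
k=(np.abs(S[:,:2]-P2).max(1)<.045)&(S[:,2]>.1)&(S[:,2]<.115); T=S[k]; print("shoulder",len(T),np.median(T[:,2]),cv2.minAreaRect((T[:,:2]*1000).astype(np.float32)))
p,d=optics.get_image("top"); a=np.load("top0.npz"); print("changed px",np.sum((abs(d-a["d"])>.01)))
s2,_=optics.get_image("scene")
cv2.imwrite("pics/f.png",np.hstack([w[:,100:460,::-1],p[:,170:420,::-1],])[:,:610])
E
```

```text
t20.72 p [ 0.4851 -0.037   0.235 ] F [-0.3 -0.2  0. ] M [-0.01  0.05  0.01] w0.0403 gf82.1 q [-0.23  0.29  1.66  0.    1.19 -1.47]
[ 1.644e-01  9.864e-01  1.000e-04 -1.400e-03] 0.0024996589262644923
shoulder 2838 0.1092901832664219 ((484.1629943847656, -38.154518127441406), (54.71483612060547, 55.86084747314453), 7.086061954498291)
changed px 34294
```

View pics/f.png

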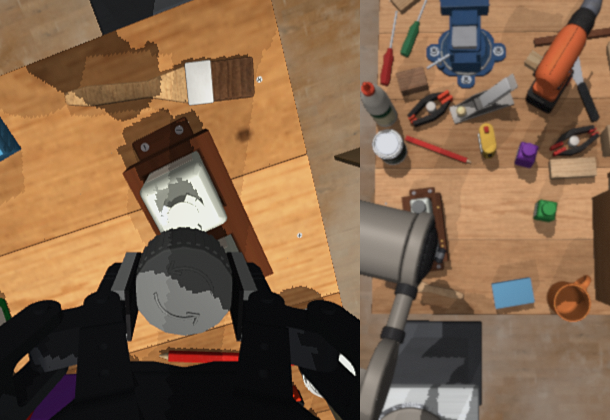

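The picture shows the open bottle in its pocket (180,195), shoulder at 0.109 m and yaw 7.1°. The cap is in the gripper (185,290), the hardener is in place, and the bystanders are where they were.

```bash
python3 -c "
from h import *
print(r.finish_job())"
```

```text
the job is handed in; nothing more can be done
None
```

The job is done and handed in: both bottles stand fully down in their pockets, hardener placed first, and the gripper holds the freed resin cap level and still, about 94 mm above its seated height.

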